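# Pull the dial off a dryer control head

### The arm

A 7-joint arm with a two-finger parallel gripper is mounted at the origin on a cart in front of the work surface, level with it; the furniture and walls round the work are solid. World frame = base frame: x ahead of the robot, y to its left, z up, the work surface at z = 0. Lengths are in m, angles in rad, forces in N, time in s.
With the tool pointing down it reaches from about 0.4 to 0.85 m from the base axis. Payload 10.4 kg.
Tool frame: the origin (TCP) lies at the very end of the fingers, on their centre line; the grasp point (between the pads) lies 19 mm behind it (manip.pinch_z is the distance from the TCP to the grasp point, in m); z points along the fingers, y is the line along which they close (so a half turn about z gives the same grasp; the last joint's range is limited). The gripper opens to 85 mm and grips with 20 to 120 N. Pads are 22 mm wide; open, the fingers measure 114 mm over their backs; the gripper's body (76 mm by 85 mm) begins 54 mm behind the grasp point. The pads swing forward as they close: fully open they stand 13 mm farther back than shut.
Start: joints at [-1.164, 0.332, -0.065, 1.46, 0.022, 1.35, -0.088], TCP at [0.26, 0.568, 0.231] pointing down, gripper open.
Joint ranges: [-2.6, 2.6], [-0.5, 2.12], [-1.47, 1.34], [0.16, 2.42], [-1.27, 4.41], [0.06, 2.06], [-2.6, 2.6]. Speed limits (rad/s): [2.22, 2.22, 2.79, 2.79, 3.14, 3.14, 3.14].

### API

Orientations are given as a unit quaternion [x, y, z, w].
In Python, from workcell import manip gives the robot as it stands. The module is installed in compiled form; this text tells all that it offers.
- The arm moves only by the shell command python3 -m creep 'ROWS' [OPENING] [FORCE]. ROWS is a JSON object of lists of equal length, an entry for each row: "slide": the shift along the tool's x, y, z in m, a list of three; "twist": the turn about the tool's z in degrees. A call has 1 to 8 rows; each row shifts and turns the commanded pose from where the row before left it, along the tool's axes as they then stand; what a row does not reach is not made up. A row lasts 1/8 s, in which the tool goes at most 62.5 mm and 10.7 degrees, less where a joint would pass 70% of its speed; a pose out of reach is approached as far as the arm can. A call with a gripper value outside its range is refused whole. OPENING is the opening in per cent of the stroke, from 0 (shut) to 100 (fully open), set as the call begins (- or left out, the last holds). The fingers move at their own pace and stop on an object; FORCE is the grip in N (left out, the last holds). Time passes only in rows, so rows that do not move let the fingers close. It gives the time, the measured TCP pose, the force, the opening and the grip force at its end, in the units of the state.
- manip.get_obs(): the state, without advancing time (a new reading comes with each control period).
- manip.camera(name): name is "scene" or "top" or "wrist"; returns (picture, depth): 480x640x3 uint8, blue, green, red; 480x640 float32, m along the optical axis (not along the pixel's ray), 0 where there is no reading.
- manip.camera_params(name): a dict with "intrinsics" (3x3 intrinsics, pixels), "R" (3x3) and "t" (3): a world point X has camera coordinates R X + t. Camera axes: x right, y down, z forward; pixel columns grow to the right and rows downward; lengths in m; the calibration is good to about 2 mm. A picture is of the moment at which its call begins: read the wrist's pose just before it. camera_params takes no time and is no camera call; for the wrist camera it gives the pose at the moment of the call.
- manip.hand_in(): hands the job in; it is judged then, once.
The state is a dict: "clock": time; "joint_pos": joint angles; "joint_velocities": joint speeds; "tau": joint torques, N m; "position": TCP position; "ee_rot": TCP orientation; "ft_force": force on the tool from outside, world axes, zero at the start; "torque": the same for the moment, N m; "grip_width": opening from 0.0 (shut) to 1.0 (fully open); "grasp_force": force on a finger pad.
Only numpy, scipy, OpenCV 4.12 (cv2) and the standard library are available. Lean on these libraries where they do the work, as an engineer would, in place of code of your own. Each camera call takes 0.05 s, during which the arm holds its last target. There are 200 camera calls.

### The job

The dryer's control head is on the desk for repair and its big dial has to come off: take the C-shaped puller, slide its fork fully home under the dial, and pull the dial straight up off its shaft with the puller (not with the fingers). A stop lug hidden under the dial may block the fork, so feel your way in, and where it is blocked come from another side. Put the dial down upright on the middle of the notebook and stand the puller back on the desk, clear of everything, without knocking the other things about.

Things in the scene. Friction and masses are not known exactly. Their poses are not given: they have to be found in the camera images.
- panel: White dryer control head lying on its back, 180 (x) x 250 (y) mm, 45 mm high, fixed to the desk. Its flat top face (fascia) carries a dark display, five keys (all flush: the fork may touch and cross them) and the dial. Origin at the centre of its underside, z up, x to the back edge with the plug sockets, y along its length.
- shaft (a point): Point on the fascia, 45 mm above the desk, on the axis of the dial's shaft (35 mm to +y from the head's centre), z up; shaft 13 mm thick, 15 mm tall. Round it, hidden by the dial, is a rigid stop lug: a rib 7.5 mm high, 30 to 37 mm from the axis, 40 degrees of arc long, at an unknown angle that is new each time and unrelated to the dial's yaw.
- fork_tip (a point): Point between the puller's two tine tips, 14 mm ahead (+x) of its origin, on the underside. A fork coming in from a side within about 75 degrees of the lug strikes it with more than 20 mm still to go; from a side 90 degrees or more away from the lug it goes home. So when one side is blocked, the opposite side is free.
- dial: Loose grey domed dial, 90 g: round cap 90 mm across, flat below, on a hub 28 mm across reaching 10 mm below the cap. Origin at the centre of the hub's lower end, z up; 27 mm tall. Seated, its hub stands on the fascia (10 mm gap under the cap). Sprung noses in the shaft let go at a straight upward pull of about 10 to 20 N; it is clear of the shaft 15 mm up. It can stand on its hub.
- puller: Loose steel C-shaped puller, 220 g, standing on its fork. Origin: fork's underside, on the shaft's axis when home; x the way the fork is pushed in, z up. Fork 5 mm thick, 52 mm wide, from x = -65 to +14 mm (rounded tine tips); slot 32 mm wide for the hub, open in front, ending at x = -15 mm. Spine at x = -65 to -55 mm; top arm 30 mm wide, at z = 35 to 44 mm, x = -65 to +12 mm.
- grip (a point): Middle of the puller's black square grip, 75 mm straight above the puller's origin; the grip is 24 x 24 mm with sides along the puller's x and y, free from 47 to 104 mm above the origin, with a round cap 29 mm across on top (to 110 mm). The pull runs in line with it. Pushing the fork hard turns the puller in the fingers: a firm grip across the sides that face the puller's +x and -x, and a push of 3 N or less, keep it straight.
- notebook: Black closed notebook, 210 (its x) x 153 mm (its y), fixed to the desk, flat cover 12 mm above the desk. Origin at the centre of its underside. It lies on one side of the control head and the puller stands on the other; the sides change.
- tape_measure: Bystander: tape measure, 33 x 71 x 64 mm, loose, behind the control head. Origin under its middle.
- starch_bottle: Bystander: small starch bottle, 38 x 52 x 135 mm, loose, behind the control head. Origin under its middle.
- scrub_brush: Bystander: grey scrubbing brush, 30 x 85 x 55 mm, loose, at the back left. Origin under its middle.

How it is judged:
On the way, in this order (a step that is already met when the one before it is completed fails the run):
1. The held puller's fork is home under the seated dial: puller's origin within 7 mm of the shaft's axis (level distance) and below the cap (horizontal distance between puller and shaft below 0.007 m and z of puller in the frame of shaft below 0.009 m and contact force between the fingers and puller above 1 N and z of dial in the frame of shaft below 0.003 m), for 0.1 s.
2. The dial is carried off the shaft by the puller alone: at least 17 mm up, within 25 mm of the shaft's axis, level within 0.25 rad, fingers not on the dial (z of dial in the frame of shaft above 0.017 m and horizontal distance between dial and shaft below 0.025 m and angle between dial's own z axis and vertical below 0.25 rad and contact force between puller and dial above 0.2 N and contact force between the fingers and dial below 0.1 N), for 0.1 s.
At the end, for the whole second after the job is handed in: The dial stands upright (0.12 rad) at rest on the notebook, its centre within 70 mm (x) and 45 mm (y) of the notebook's middle; the puller stands upright (0.12 rad) at rest on the desk, fork within 6 mm of its height, touching neither dial, control head nor notebook (angle between each of dial, puller's own z axis and vertical below 0.12 rad and x of dial in the frame of notebook between -0.07 and 0.07 m and y of dial in the frame of notebook between -0.045 and 0.045 m and z of dial in the frame of notebook between 0.008 and 0.017 m and linear speed of each of dial, puller below 0.02 m/s and height (world z) of puller between -0.006 and 0.006 m and contact force between puller and dial below 0.05 N and contact force between puller and panel below 0.05 N and contact force between puller and notebook below 0.05 N).
It fails at once if A bystander (tape measure, starch bottle, brush) is moved more than 30 mm (distance of any of tape_measure, starch_bottle, scrub_brush from where it was at the start of the episode above 0.03 m).
It also fails if it takes over 72 s, if anything falls off the work surface, if the arm or the gripper's body presses on something with over 40 N, if the wrist force passes 120 N, or if a joint passes its speed limit or range.

## Working session

There is one attempt and no reset: what is moved stays moved. The work goes in short steps, Python scripts to look and compute and a shell command to move; the robot and the scene stay as the last step left them, time stands still between calls to the robot, and variables do not carry over. Pictures are saved under pics/ and viewed, at most 12 in all, crops included, and the job is handed in when it is done.

```bash
mkdir -p pics
python3 - <<'E'
from workcell import manip
import cv2,numpy as np
for n in("top","scene"):
    im,d=manip.camera(n); cv2.imwrite(f"pics/{n}0.png",im); np.savez(f"{n}0.npz",d=d,**manip.camera_params(n))
    p=manip.camera_params(n); print(n,p)
o=manip.get_obs();print(o, manip.pinch_z)
E
```

```text
top {'intrinsics': array([[501.62573303,   0.        , 316.49837032],
       [  0.        , 501.62573303, 246.40159158],
       [  0.        ,   0.        ,   1.        ]]), 'R': array([[ 0.00108657, -0.99914375,  0.04135926],
       [-0.98645923, -0.007854  , -0.16381852],
       [ 0.16400308, -0.04062122, -0.98562311]]), 't': array([-0.01303446,  0.63297961,  1.18331764])}
scene {'intrinsics': array([[437.14932134,   0.        , 321.36474362],
       [  0.        , 437.14932134, 242.76390617],
       [  0.        ,   0.        ,   1.        ]]), 'R': array([[ 0.5058561 , -0.86248694,  0.01502936],
       [-0.47245468, -0.29159204, -0.8317215 ],
       [ 0.72173137,  0.41363071, -0.55498961]]), 't': array([-0.30578721,  0.35400831,  0.48387748])}
{'clock': 0.1, 'joint_pos': array([-1.1636348 ,  0.33278322, -0.06466469,  1.46085888,  0.02159639,
        1.34991699, -0.08850024]), 'joint_velocities': array([ 0.00024774, -0.00154994, -0.0023858 , -0.00199267, -0.00109742,
       -0.00202491, -0.001876  ]), 'tau': array([ 1.43740996e-03, -6.26743484e+01,  4.88705363e-02, -3.92433786e+01,
        1.62049674e-02,  6.86821135e-03, -4.09010170e-05]), 'position': array([0.2602879 , 0.56784534, 0.23061057]), 'ee_rot': array([ 2.13238297e-01,  9.77000013e-01, -6.27381465e-04, -1.02691816e-04]), 'ft_force': array([ 0.05802326, -0.13481003, -0.78926119]), 'torque': array([-0.02229225,  0.0030298 ,  0.00747768]), 'grasp_force': 0.0, 'grip_width': 0.9979124414745724} 0.0187
```

View pics/top0.png

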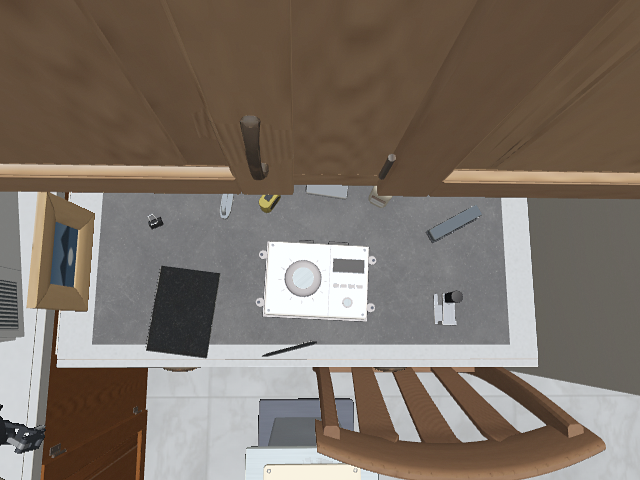

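View pics/scene0.png

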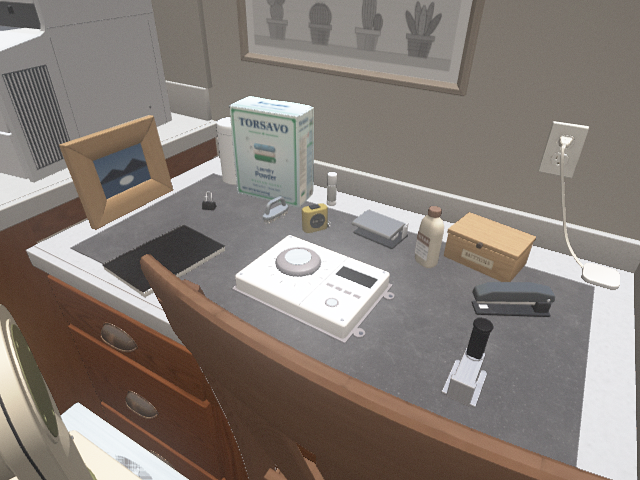

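The top view shows the panel around (316,281), with the dial at about (303,278), the notebook at (183,311) on the left, and the puller at about (448,307) on the right. I'll enlarge the puller and compute positions.

```bash
cat > h.py <<'E'
import numpy as np
from workcell import manip
def ray(n,uv,z,p=None):
    p=p or manip.camera_params(n)
    K,R,t=p["intrinsics"],p["R"],p["t"]
    c=-R.T@t; d=R.T@np.linalg.inv(K)@np.array([*uv,1.]); return c+d*(z-c[2])/d[2]
def proj(n,X,p=None):
    p=p or manip.camera_params(n); q=p["intrinsics"]@(p["R"]@np.array(X)+p["t"]); return q[:2]/q[2]
E
python3 - <<'E'
from h import *
import cv2
im=cv2.imread("pics/top0.png")
a=cv2.resize(im[270:345,405:505],(800,600),interpolation=cv2.INTER_CUBIC)
b=cv2.resize(im[230:330,250:383],(798,600),interpolation=cv2.INTER_CUBIC)
cv2.imwrite("pics/c.png",np.vstack([cv2.resize(a,(400,300)),cv2.resize(b,(400,300))]))
print("panel corners",[ray("top",u,.045).round(3) for u in[(268,242),(368,247),(367,321),(263,317)]])
print("dial top",ray("top",(303,278),.07))
print("nb",[ray("top",u,.012).round(3) for u in[(163,266),(219,272),(207,357),(147,350)]])
E
```

```text
panel corners [array([0.644, 0.11 , 0.045]), array([ 0.634, -0.139,  0.045]), array([ 0.452, -0.133,  0.045]), array([0.461, 0.118, 0.045])]
dial top [0.55297263 0.02288211 0.07      ]
nb [array([0.587, 0.372, 0.012]), array([0.573, 0.232, 0.012]), array([0.365, 0.255, 0.012]), array([0.382, 0.4  , 0.012])]
```

View pics/c.png

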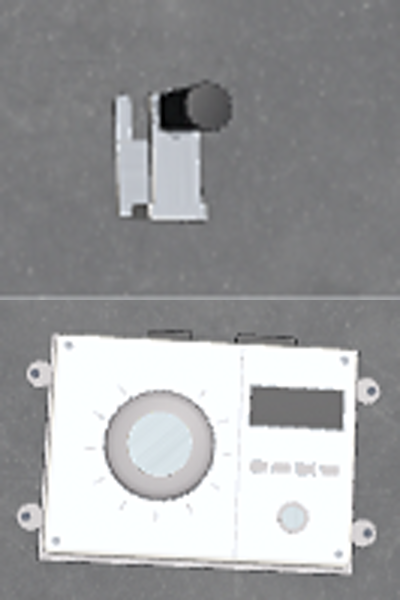

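The crop shows the grip's cap at about (208,105)/4. The fork lies along the image's vertical axis, and it isn't clear which way it opens. I'll check with a scene crop and depth.

Run:
```python
from h import *
import cv2
im=cv2.imread("pics/scene0.png")
cv2.imwrite("pics/c2.png",cv2.resize(im[310:415,425:515],(514,600),interpolation=cv2.INTER_CUBIC))
for n in("top","scene"):
    p=np.load(n+"0.npz"); d=p["d"]; K,R,t=p["intrinsics"],p["R"],p["t"]
    v,u=np.mgrid[:480,:640]; X=np.linalg.inv(K)@np.stack([u.ravel(),v.ravel(),np.ones(u.size)])*d.ravel(); W=(R.T@(X-t[:,None])).T
    W=W[(d.ravel()>0)&(W[:,0]>.38)&(W[:,0]<.6)&(W[:,1]<-.2)&(W[:,1]>-.45)]
    for a,b in((.001,.003),(.003,.012),(.012,.03),(.03,.05),(.05,.1),(.1,.12)):
        s=W[(W[:,2]>a)&(W[:,2]<b)]
        if len(s): print(n,a,b,len(s),s.mean(0).round(4),s.min(0).round(3),s.max(0).round(3))
    print(n,"dial")
```

```text
top 0.001 0.003 1868 [ 0.4942 -0.3208  0.0019] [ 0.381 -0.45   0.001] [ 0.6   -0.2    0.003]
top 0.003 0.012 1245 [ 0.4953 -0.3215  0.0045] [ 0.381 -0.45   0.003] [ 0.6   -0.2    0.012]
top 0.012 0.03 8 [ 0.4489 -0.3172  0.0225] [ 0.445 -0.318  0.015] [ 0.452 -0.316  0.029]
top 0.03 0.05 317 [ 0.4726 -0.3329  0.0438] [ 0.445 -0.353  0.031] [ 0.518 -0.316  0.05 ]
top 0.05 0.1 68 [ 0.5047 -0.3255  0.0756] [ 0.459 -0.343  0.05 ] [ 0.52  -0.322  0.1  ]
top 0.1 0.12 124 [ 0.5079 -0.3343  0.1098] [ 0.495 -0.35   0.101] [ 0.521 -0.322  0.115]
top dial
scene 0.001 0.003 1393 [ 0.4907 -0.3258  0.0015] [ 0.403 -0.45   0.001] [ 0.599 -0.2    0.003]
scene 0.003 0.012 481 [ 0.4748 -0.3371  0.0053] [ 0.434 -0.4    0.003] [ 0.522 -0.205  0.012]
scene 0.012 0.03 206 [ 0.4438 -0.3339  0.021 ] [ 0.442 -0.351  0.012] [ 0.446 -0.316  0.03 ]
scene 0.03 0.05 824 [ 0.4673 -0.3342  0.0425] [ 0.442 -0.352  0.03 ] [ 0.52  -0.315  0.05 ]
scene 0.05 0.1 421 [ 0.4973 -0.3345  0.0755] [ 0.494 -0.346  0.05 ] [ 0.517 -0.322  0.1  ]
scene 0.1 0.12 275 [ 0.5047 -0.3344  0.1082] [ 0.493 -0.348  0.1  ] [ 0.522 -0.32   0.112]
scene dial
```

View pics/c2.png

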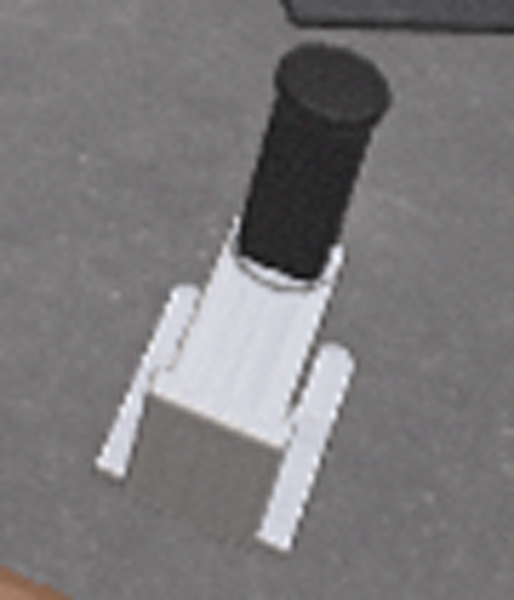

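The fork opens towards world +x, with yaw near 0. The puller's origin is at about (0.508,-0.334), the shaft at about (0.551,0.0235) and the notebook's middle at about (0.477,0.315). I'll add a move planner and check for obstacles.

```bash
cat >> h.py <<'E'
from scipy.spatial.transform import Rotation as Ro
def plan(*tgts):
    "targets (x,y,z,yaw deg of tool y); prints tool-frame slide with orientation before the twist, and the twist"
    o=manip.get_obs(); P=np.array(o["position"]); M=Ro.from_quat(o["ee_rot"]).as_matrix()
    a=np.degrees(np.arctan2(M[1,1],M[0,1])); print("now",P.round(4),"yaw",round(a,2),"tilt",np.degrees(np.arccos(-M[2,2])).round(2),"t",round(o["clock"],2),"j",o["joint_pos"].round(2),"F",o["ft_force"].round(1),"g",round(o["grip_width"],3),round(o["grasp_force"],1))
    for *X,b in tgts:
        b=a if b is None else b; d=np.array(X)-P; r=np.radians(a)
        y=np.array([np.cos(r),np.sin(r)]); x=np.array([-y[1],y[0]])
        tw=(a-b+180)%360-180
        print("slide",(d[:2]@x).round(4),(d[:2]@y).round(4),(-d[2]).round(4),"twist",round(tw,1)); P=np.array(X); a=b
E
python3 - <<'E'
from h import *
plan((.48,.45,.25,None),(.508,-.334,.2,None),(.508,-.334,.2,0))
for n in("top","scene"):
    p=np.load(n+"0.npz"); d=p["d"]; K,R,t=p["intrinsics"],p["R"],p["t"]
    v,u=np.mgrid[:480,:640]; X=np.linalg.inv(K)@np.stack([u.ravel(),v.ravel(),np.ones(u.size)])*d.ravel(); W=(R.T@(X-t[:,None])).T
    W=W[(d.ravel()>0)&(W[:,2]>.14)&(W[:,0]<.9)&(W[:,0]>.1)&(abs(W[:,1])<.6)]
    for y in np.arange(-.6,.6,.15):
        s=W[(W[:,1]>y)&(W[:,1]<y+.15)]
        for x in np.arange(.1,.9,.1):
            q=s[(s[:,0]>x)&(s[:,0]<x+.1)]
            if len(q)>5: print(n,"y",y.round(2),"x",x.round(1),"z",q[:,2].min().round(2),q[:,2].max().round(2))
E
```

```text
now [0.2603 0.5678 0.2306] yaw 65.38 tilt 0.07 t 0.1 j [-1.16  0.33 -0.06  1.46  0.02  1.35 -0.09] F [ 0.1 -0.1 -0.8] g 0.998 0.0
slide -0.2488 -0.0156 -0.0194 twist 0.0
slide -0.3521 -0.701 0.05 twist 0.0
slide 0.0 0.0 -0.0 twist 65.4
top y -0.6 x 0.1 z 0.27 0.3
top y -0.6 x 0.2 z 0.14 0.3
top y -0.6 x 0.3 z 0.14 0.38
top y -0.6 x 0.4 z 0.14 0.39
top y -0.6 x 0.5 z 0.14 0.41
top y -0.6 x 0.6 z 0.14 0.42
top y -0.6 x 0.7 z 0.14 0.27
top y -0.45 x 0.1 z 0.14 0.32
top y -0.45 x 0.2 z 0.14 0.27
top y -0.45 x 0.5 z 0.69 0.8
top y -0.45 x 0.6 z 0.75 0.76
top y -0.3 x 0.1 z 0.14 0.32
top y -0.3 x 0.2 z 0.14 0.23
top y -0.3 x 0.5 z 0.69 1.02
top y -0.3 x 0.6 z 0.75 0.77
top y -0.15 x 0.1 z 0.23 0.31
top y -0.15 x 0.2 z 0.14 0.3
top y -0.15 x 0.5 z 0.69 1.06
top y -0.15 x 0.6 z 0.66 1.04
top y 0.0 x 0.5 z 0.69 1.05
top y 0.0 x 0.6 z 0.66 1.03
top y 0.15 x 0.5 z 0.69 1.04
top y 0.15 x 0.6 z 0.75 0.76
top y 0.3 x 0.2 z 0.59 0.6
top y 0.3 x 0.5 z 0.69 0.84
top y 0.3 x 0.6 z 0.75 0.76
top y 0.45 x 0.2 z 0.25 0.38
top y 0.45 x 0.4 z 0.14 0.21
top y 0.45 x 0.5 z 0.14 0.21
top y 0.45 x 0.6 z 0.14 0.21
top y 0.45 x 0.7 z 0.14 0.21
scene y -0.45 x 0.1 z 0.19 0.31
scene y -0.3 x 0.1 z 0.14 0.31
scene y -0.15 x 0.1 z 0.14 0.31
scene y -0.15 x 0.2 z 0.14 0.3
scene y 0.15 x 0.8 z 0.14 0.25
scene y 0.3 x 0.8 z 0.14 0.25
scene y 0.45 x 0.4 z 0.14 0.21
scene y 0.45 x 0.5 z 0.14 0.21
scene y 0.45 x 0.6 z 0.14 0.21
scene y 0.45 x 0.7 z 0.14 0.21
scene y 0.45 x 0.8 z 0.14 0.18
```

```bash
python3 -m creep '{"slide":[[-0.04,-0.018,-0.004],[-0.041,-0.018,-0.004],[-0.041,-0.018,-0.004],[-0.041,-0.018,-0.004],[-0.041,-0.018,-0.004],[-0.041,-0.018,-0.004],[-0.041,-0.018,-0.004],[-0.041,-0.018,-0.004]],"twist":[0,0,0,0,0,0,0,0]}' 
python3 -m creep '{"slide":[[0,0,0],[0,0,0],[0,0,0],[0,0,0],[0,0,0],[0,0,0],[0,0,0],[0,0,0]],"twist":[9.4,9.3,9.3,9.3,9.3,9.3,9.5,0]}' 70
python3 - <<'E'
from h import *
plan((.508,-.334,.2,0))
E
```

```text
clock: 1.1
position: [0.4984, 0.2997, 0.2631]
ee_rot: [0.213, 0.977, -0.0, -0.0]
ft_force: [-0.0, 0.6, 0.5]
grip_width: 0.997
grasp_force: 0.0
clock: 2.1
position: [0.4975, 0.301, 0.263]
ee_rot: [0.707, 0.707, -0.0, -0.0]
ft_force: [-0.2, 0.1, -0.3]
grip_width: 0.699
grasp_force: 0.0
now [0.4975 0.301  0.263 ] yaw 0.04 tilt 0.04 t 2.1 j [-0.84  0.22  0.26  1.55 -0.06  1.38 -0.58] F [-0.2  0.1 -0.3] g 0.699 0.0
slide -0.635 0.0101 0.063 twist 0.0
```

```bash
python3 -m creep '{"slide":[[-0.053,0,0],[-0.053,0,0],[-0.053,0,0],[-0.053,0,0],[-0.053,0,0],[-0.053,0,0],[-0.053,0,0],[-0.053,0,0]],"twist":[0,0,0,0,0,0,0,0]}' 
python3 -m creep '{"slide":[[-0.053,0.003,0],[-0.053,0.003,0],[-0.053,0.004,0],[-0.053,0,0.02],[0,0,0.02],[0,0,0]],"twist":[0,0,0,0,0,0]}'
python3 - <<'E'
from h import *
import cv2
plan((.508,-.334,.06,0))
p=manip.camera_params("wrist"); im,d=manip.camera("wrist"); cv2.imwrite("pics/w1.png",im); np.savez("w1.npz",d=d,**p)
K,R,t=p["intrinsics"],p["R"],p["t"]; print(-R.T@t)
v,u=np.mgrid[:480,:640]; X=np.linalg.inv(K)@np.stack([u.ravel(),v.ravel(),np.ones(u.size)])*d.ravel(); W=(R.T@(X-t[:,None])).T
W=W[(d.ravel()>0)&(W[:,0]>.40)&(W[:,0]<.58)&(W[:,1]<-.25)&(W[:,1]>-.42)]
for a,b in((.002,.012),(.036,.048),(.05,.1),(.105,.115)):
    s=W[(W[:,2]>a)&(W[:,2]<b)]
    if len(s)>20:
        r=__import__("cv2").minAreaRect((s[:,:2]*1000).astype(np.float32)); print(a,len(s),s.mean(0).round(4),s.min(0).round(3),s.max(0).round(3),r)
E
```

```text
clock: 3.1
position: [0.4972, -0.1247, 0.2634]
ee_rot: [0.706, 0.709, 0.0, 0.0]
ft_force: [0.8, 0.4, 0.4]
grip_width: 0.702
grasp_force: 0.0
clock: 3.85
position: [0.5066, -0.3347, 0.2216]
ee_rot: [0.706, 0.708, -0.001, -0.002]
ft_force: [0.2, 0.3, 0.3]
grip_width: 0.701
grasp_force: 0.0
now [ 0.5066 -0.3347  0.2216] yaw 0.12 tilt 0.19 t 3.85 j [-0.08  0.36  0.75  1.56 -0.25  1.33  0.7 ] F [0.2 0.3 0.3] g 0.701 0.0
slide 0.0007 0.0014 0.1616 twist 0.1
[ 0.50708266 -0.26812504  0.36531868]
0.002 3137 [ 0.4891 -0.3206  0.0034] [ 0.4   -0.42   0.002] [ 0.58  -0.251  0.012] ((489.96881103515625, -335.4097900390625), (179.78411865234375, 169.29727172851562), 0.12149205803871155)
0.036 1783 [ 0.4717 -0.3321  0.0448] [ 0.444 -0.352  0.036] [ 0.523 -0.316  0.048] ((483.580810546875, -333.9156799316406), (79.23481750488281, 36.03366470336914), 0.01317828893661499)
0.05 256 [ 0.5087 -0.3228  0.0769] [ 0.497 -0.326  0.051] [ 0.521 -0.322  0.1  ] ((508.9209289550781, -324.1220703125), (3.988654136657715, 23.654096603393555), 89.5933609008789)
0.105 987 [ 0.5087 -0.3336  0.1109] [ 0.495 -0.348  0.107] [ 0.523 -0.32   0.114] ((508.9022216796875, -334.27886962890625), (28.046663284301758, 27.941757202148438), 32.88331985473633)
```

View pics/w1.png

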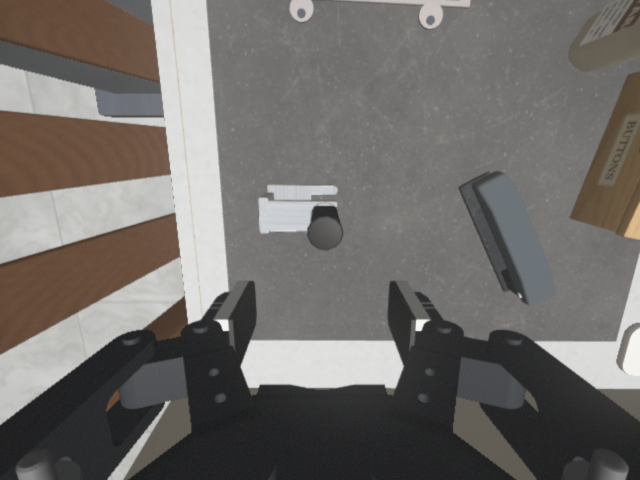

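The wrist view shows the puller with yaw 0, its cap at (325,230) and the arm running left to x=260. The cap centre is at (0.5089,-0.334). Descend and grip.

```bash
python3 -m creep '{"slide":[[0,0.002,0.04],[0,0,0.04],[0,0,0.04],[0,0,0.03],[0.001,0,0.013],[0,0,0]],"twist":[0,0,0,0,0,0]}'
python3 -m creep '{"slide":[[0,0,0],[0,0,0],[0,0,0],[0,0,0],[0,0,0],[0,0,0]],"twist":[0,0,0,0,0,0]}' 0 120
python3 -m creep '{"slide":[[0,0,-0.04],[0,0,-0.04],[0,0,0],[0,0,0]],"twist":[0,0,0,0]}'
python3 - <<'E'
from h import *
plan((.551,-.1,.16,0),(.551,-.1,.16,90))
E
```

```text
clock: 4.65
position: [0.51, -0.3334, 0.0608]
ee_rot: [0.707, 0.708, 0.0, -0.0]
ft_force: [1.2, 0.4, -0.3]
grip_width: 0.7
grasp_force: 0.0
clock: 5.4
position: [0.5099, -0.3344, 0.0617]
ee_rot: [0.707, 0.707, 0.0, 0.001]
ft_force: [-2.4, 2.2, 7.3]
grip_width: 0.275
grasp_force: 116.8
clock: 5.9
position: [0.5092, -0.3336, 0.1397]
ee_rot: [0.707, 0.707, 0.0, -0.0]
ft_force: [0.5, -0.0, -2.8]
grip_width: 0.269
grasp_force: 117.6
now [ 0.5092 -0.3336  0.1397] yaw -0.01 tilt 0.05 t 5.9 j [-0.06  0.43  0.72  1.65 -0.3   1.17  0.74] F [ 0.5 -0.  -2.8] g 0.269 117.6
slide 0.2336 0.0418 -0.0203 twist -0.0
slide 0.0 0.0 -0.0 twist -90
```

```bash
python3 -m creep '{"slide":[[0.046,0.008,-0.01],[0.046,0.008,-0.01],[0.047,0.008,0],[0.047,0.009,0],[0.047,0.009,0],[0,0,0]],"twist":[0,0,0,0,0,0]}'
python3 -m creep '{"slide":[[0,0,0],[0,0,0],[0,0,0],[0,0,0],[0,0,0],[0,0,0],[0,0,0],[0,0,0]],"twist":[-10,-10,-10,-10,-10,-10,-10,-10]}'
python3 -m creep '{"slide":[[0,0,0],[0,0,0],[0,0,0]],"twist":[-10,0,0]}'
python3 - <<'E'
from h import *
import cv2
plan((.551,-.07,.1085,90))
p=manip.camera_params("wrist"); im,d=manip.camera("wrist"); cv2.imwrite("pics/w2.png",im); np.savez("w2.npz",d=d,**p)
K,R,t=p["intrinsics"],p["R"],p["t"]
v,u=np.mgrid[:480,:640]; X=np.linalg.inv(K)@np.stack([u.ravel(),v.ravel(),np.ones(u.size)])*d.ravel(); W=(R.T@(X-t[:,None])).T
for i in range(0,480,40): print([f"{x:.3f}" for x in W.reshape(480,640,3)[i,::64,2]])
s=W[(d.ravel()>0)&(abs(W[:,0]-.55)<.06)&(abs(W[:,1]-.025)<.06)&(W[:,2]>.052)]
for z in(.052,.058,.064,.069):
    q=s[s[:,2]>z]
    if len(q)>10: print(z,len(q),cv2.minEnclosingCircle((q[:,:2]*1000).astype(np.float32)),q.mean(0))
E
```

```text
clock: 6.65
position: [0.5516, -0.0958, 0.1586]
ee_rot: [0.705, 0.71, -0.0, -0.001]
ft_force: [-0.9, -0.5, -2.4]
grip_width: 0.271
grasp_force: 117.7
clock: 7.65
position: [0.5506, -0.1019, 0.159]
ee_rot: [0.085, 0.996, -0.0, -0.001]
ft_force: [-0.1, -0.6, -2.8]
grip_width: 0.265
grasp_force: 117.9
clock: 8.02
position: [0.5511, -0.1015, 0.1597]
ee_rot: [0.003, 1.0, -0.0, -0.001]
ft_force: [-0.2, 0.5, -2.5]
grip_width: 0.273
grasp_force: 117.8
now [ 0.5511 -0.1015  0.1597] yaw 89.71 tilt 0.06 t 8.03 j [-0.28  0.25  0.44  1.75 -0.12  1.17  1.76] F [-0.2  0.5 -2.5] g 0.273 117.8
slide 0.0002 0.0315 0.0512 twist -0.3
['-0.002', '-0.002', '-0.002', '-0.002', '-0.003', '-0.003', '-0.003', '-0.003', '-0.002', '0.008']
['0.002', '0.000', '0.001', '0.002', '0.001', '0.001', '0.002', '0.007', '0.001', '0.001']
['0.000', '-0.001', '0.002', '0.000', '-0.000', '0.001', '0.001', '0.000', '0.001', '0.001']
['0.001', '0.002', '-0.001', '0.002', '0.001', '0.047', '0.047', '0.044', '0.043', '0.013']
['0.000', '0.001', '0.002', '0.001', '0.000', '0.047', '0.047', '0.045', '0.046', '0.046']
['0.001', '
[... 356 characters left out ...]
.002', '0.043', '0.226', '0.222', '0.233', '0.210', '0.234', '0.222', '0.226', '0.001']
['0.059', '0.241', '0.239', '0.219', '0.247', '0.239', '0.246', '0.219', '0.239', '0.241']
['0.253', '0.250', '0.240', '0.250', '0.259', '0.250', '0.259', '0.251', '0.240', '0.251']
0.052 11083 ((554.5277099609375, 24.987838745117188), 45.884490966796875) [0.55051339 0.02021642 0.06988324]
0.058 11036 ((554.5277099609375, 24.987838745117188), 45.884490966796875) [0.55055764 0.02033232 0.06993725]
0.064 10289 ((554.2799072265625, 24.393972396850586), 44.02619552612305) [0.55145617 0.02175204 0.07053696]
0.069 7847 ((554.114990234375, 24.38903045654297), 40.18339538574219) [0.55288875 0.0236793  0.07156009]
```

View pics/w2.png

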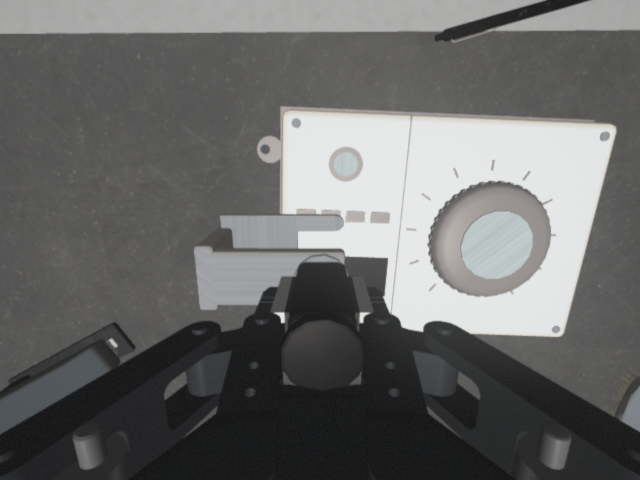

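The wrist view shows the puller held straight along image x (arm rows 252–308, tine tip at (340,222)). The dial is centred near (490,239). I'll measure the puller against the dial in this same view.

Run:
```python
from h import *
import cv2
p=np.load("w2.npz"); d=p["d"]; K,R,t=p["intrinsics"],p["R"],p["t"]
v,u=np.mgrid[:480,:640]; X=np.linalg.inv(K)@np.stack([u.ravel(),v.ravel(),np.ones(u.size)])*d.ravel(); W=(R.T@(X-t[:,None])).T.reshape(480,640,3)
for (a,b,c,e) in((225,290,205,340),(225,290,280,340),(250,300,200,330),(253,262,200,290)):pass
for col in(215,225,240,260,280,300,320,335):
    c=W[200:320,col]; arm=c[(c[:,2]>.13)&(c[:,2]<.15)]; f=c[(c[:,2]>.092)&(c[:,2]<.113)]
    print(col,"arm x",arm[:,0].min().round(4) if len(arm) else 0,arm[:,0].max().round(4) if len(arm) else 0,"y,z",arm[:,1:].mean(0).round(4),"fork",(f[:,0].min().round(4),f[:,0].max().round(4),f[:,2].mean().round(4),f[:,1].mean().round(4)) if len(f) else "")
s=W[:,:,:].reshape(-1,3); s=s[(d.ravel()>0)&(abs(s[:,0]-.55)<.06)&(abs(s[:,1]-.025)<.06)&(s[:,2]>.0735)]; print(len(s),s.mean(0) if len(s) else"")
f=W[210:235,300:346].reshape(-1,3); f=f[(f[:,2]>.09)&(f[:,2]<.12)]; print("tine y max",f[:,1].max())
# blue-ish inlay centre
im=cv2.imread("pics/w2.png"); m=cv2.inRange(cv2.cvtColor(im,cv2.COLOR_BGR2HSV),(70,18,120),(110,120,255)); m[:, :440]=0;m[320:]=0
n,l,st,ce=cv2.connectedComponentsWithStats(m); k=1+st[1:,4].argmax(); print(ce[k],st[k]); print(ray("w",ce[k],.072,dict(p)))
```

```text
215 arm x 0.5327 0.5676 y,z [-0.1567  0.142 ] fork (np.float64(0.5327), np.float64(0.5333), np.float64(0.1098), np.float64(-0.1652))
225 arm x 0.5356 0.5651 y,z [-0.1513  0.1429] fork (np.float64(0.5247), np.float64(0.5328), np.float64(0.105), np.float64(-0.1603))
240 arm x 0.5359 0.5645 y,z [-0.1435  0.143 ] fork (np.float64(0.5247), np.float64(0.5449), np.float64(0.1042), np.float64(-0.1517))
260 arm x 0.5357 0.5617 y,z [-0.1331  0.143 ] fork (np.float64(0.525), np.float64(0.546), np.float64(0.1041), np.float64(-0.1394))
280 arm x 0.5358 0.55 y,z [-0.1227  0.1428] fork (np.float64(0.5249), np.float64(0.546), np.float64(0.104), np.float64(-0.1271))
300 arm x 0.5357 0.5414 y,z [-0.1124  0.1427] fork (np.float64(0.525), np.float64(0.5346), np.float64(0.104), np.float64(-0.1146))
320 arm x 0.5361 0.5404 y,z [-0.1022  0.1435] fork (np.float64(0.5254), np.float64(0.5342), np.float64(0.1039), np.float64(-0.1024))
335 arm x 0.5359 0.5406 y,z [-0.0947  0.1434] fork (np.float64(0.5255), np.float64(0.5346), np.float64(0.104), np.float64(-0.0932))
674 [0.55411514 0.02478614 0.07384861]
tine y max -0.08824371541113041
[487. 219.] [487 219   1   1   1]
[0.53492069 0.01590562 0.072     ]
```

```bash
python3 -m creep '{"slide":[[-0.0035,0.03,0],[0,0.022,0.01],[0,0,0.02],[0,0,0.014],[0,0,0.005],[0,0,0],[0,0,0]],"twist":[-0.3,0,0,0,0,0,0]}'
python3 - <<'E'
from h import *
plan((.5543,.0245,.109,90))
E
```

```text
clock: 8.95
position: [0.5553, -0.0493, 0.1119]
ee_rot: [-0.002, 1.0, 0.0, 0.0]
ft_force: [0.3, -0.2, -2.6]
grip_width: 0.271
grasp_force: 117.8
now [ 0.5553 -0.0493  0.1119] yaw 90.24 tilt 0.06 t 8.95 j [-0.34  0.29  0.4   1.81 -0.13  1.07  1.69] F [ 0.3 -0.2 -2.6] g 0.271 117.8
slide 0.0007 0.0738 0.0029 twist 0.2
```

```bash
python3 -m creep '{"slide":[[0.0007,0,0.003],[0,0,0],[0,0.01,0],[0,0.01,0],[0,0.005,0],[0,0,0]],"twist":[0.2,0,0,0,0,0]}'
python3 -m creep '{"slide":[[0,0.004,0],[0,0.004,0],[0,0.003,0],[0,0,0]],"twist":[0,0,0,0]}'
python3 - <<'E'
from h import *
plan((.5543,.0245,.109,90))
E
```

```text
clock: 9.7
position: [0.5542, -0.0232, 0.1083]
ee_rot: [-0.001, 1.0, 0.0, 0.0]
ft_force: [0.4, -0.0, -2.1]
grip_width: 0.27
grasp_force: 117.8
clock: 10.2
position: [0.5545, -0.0125, 0.1085]
ee_rot: [-0.001, 1.0, 0.0, 0.0]
ft_force: [1.7, 1.4, -2.2]
grip_width: 0.274
grasp_force: 118.0
now [ 0.5545 -0.0125  0.1085] yaw 90.1 tilt 0.05 t 10.2 j [-0.39  0.29  0.38  1.82 -0.12  1.06  1.61] F [ 1.7  1.4 -2.2] g 0.274 118.0
slide 0.0001 0.037 -0.0005 twist 0.1
```

```bash
for i in 1 ; do python3 -m creep '{"slide":[[0,0.003,0],[0,0.003,0],[0,0,0]],"twist":[0,0,0]}'; python3 -m creep '{"slide":[[0,0.003,0],[0,0,0]],"twist":[0,0]}';  python3 -m creep '{"slide":[[0,0.003,0],[0,0,0]],"twist":[0,0]}'; done
```

```text
clock: 10.58
position: [0.5544, -0.0065, 0.1084]
ee_rot: [-0.001, 1.0, 0.0, 0.0]
ft_force: [3.4, -0.2, -2.1]
grip_width: 0.271
grasp_force: 117.8
clock: 10.82
position: [0.5544, -0.0036, 0.1084]
ee_rot: [-0.001, 1.0, 0.0, 0.0]
ft_force: [3.1, 0.4, -1.6]
grip_width: 0.27
grasp_force: 117.8
clock: 11.08
position: [0.5543, -0.0006, 0.1084]
ee_rot: [-0.001, 1.0, 0.0, 0.0]
ft_force: [4.0, 0.1, -2.1]
grip_width: 0.271
grasp_force: 117.8
```

```bash
python3 -m creep '{"slide":[[-0.001,0,0],[0,0,0]],"twist":[0,0]}'; python3 -m creep '{"slide":[[0,0.003,0],[0,0,0]],"twist":[0,0]}';  python3 -m creep '{"slide":[[0,0.003,0],[0,0,0]],"twist":[0,0]}'
```

```text
clock: 11.32
position: [0.5548, -0.0007, 0.1081]
ee_rot: [-0.001, 1.0, 0.0, -0.001]
ft_force: [1.2, 0.8, -2.6]
grip_width: 0.268
grasp_force: 117.9
clock: 11.58
position: [0.5548, 0.0024, 0.1081]
ee_rot: [-0.001, 1.0, 0.0, -0.0]
ft_force: [1.0, 0.5, -2.8]
grip_width: 0.271
grasp_force: 118.0
clock: 11.82
position: [0.5549, 0.0039, 0.1081]
ee_rot: [-0.0, 1.0, -0.001, -0.0]
ft_force: [1.2, -4.7, -2.2]
grip_width: 0.274
grasp_force: 118.3
```

Blocked: 4.7 N against the push with 20.6 mm to go, so it's the lug. I'll back out, rise, turn half round and come in from the +y side.

```bash
python3 -m creep '{"slide":[[0,-0.005,0],[0,-0.015,0],[0,-0.025,0],[0,-0.012,0],[0,0,-0.025],[0,0,-0.03],[0,0,0],[0,0,0]],"twist":[0,0,0,0,0,0,0,10]}' && python3 -m creep '{"slide":[[0,0,0],[0,0,0],[0,0,0],[0,0,0],[0,0,0],[0,0,0],[0,0,0],[0,0,0]],"twist":[10.5,10.5,10.5,10.5,10.5,10.5,10.5,10.5]}'
python3 -m creep '{"slide":[[0,0,0],[0,0,0],[0,0,0],[0,0,0],[0,0,0],[0,0,0],[0,0,0],[0,0,0]],"twist":[10.5,10.5,10.5,10.5,10.5,10.5,10.5,10.5]}'; python3 -m creep '{"slide":[[0,-0.02,0],[0,-0.04,0],[0,-0.05,0],[0,-0.04,0],[0,-0.015,0],[0,0,0],[0,0,0]],"twist":[2,0,0,0,0,0,0]}'
cat > look.py <<'E'
from h import *
import cv2,sys
plan((.5545,.0245,.1085,-90))
p=manip.camera_params("wrist"); im,d=manip.camera("wrist"); cv2.imwrite(f"pics/{sys.argv[1]}.png",im)
K,R,t=p["intrinsics"],p["R"],p["t"]
v,u=np.mgrid[:480,:640]; X=np.linalg.inv(K)@np.stack([u.ravel(),v.ravel(),np.ones(u.size)])*d.ravel(); W=(R.T@(X-t[:,None])).T.reshape(480,640,3)
np.savez(sys.argv[1]+".npz",d=d,W=W,**p)
E
python3 look.py w3
python3 - <<'E'
from h import *
W=np.load("w3.npz")["W"]; z0=manip.get_obs()["position"][2]
print(z0)
for col in range(200,360,15):
    c=W[200:330,col]; arm=c[abs(c[:,2]-z0+.0167)<.006]; f=c[abs(c[:,2]-z0+.0557)<.004]
    if len(arm): print(col,"arm x",arm[:,0].min().round(4),arm[:,0].max().round(4),arm[:,1:].mean(0).round(4),"fork",(f[:,0].min().round(4),f[:,0].max().round(4),f[:,1].max().round(4),f[:,1].min().round(4)) if len(f) else "")
s=W.reshape(-1,3); s=s[(abs(s[:,0]-.55)<.06)&(abs(s[:,1]-.025)<.06)]
import cv2
for z in(.055,.069,.0715,.0735):
    q=s[(s[:,2]>z)&(s[:,2]<.08)]; print(z,len(q),q.mean(0),cv2.minEnclosingCircle((q[:,:2]*1000).astype(np.float32)))
E
```

```text
clock: 12.82
position: [0.5549, -0.0519, 0.1626]
ee_rot: [0.088, 0.996, 0.0, -0.0]
ft_force: [0.1, 0.5, -2.4]
grip_width: 0.267
grasp_force: 118.2
clock: 13.82
position: [0.5546, -0.0519, 0.162]
ee_rot: [0.733, 0.68, -0.001, -0.001]
ft_force: [-0.1, 0.0, -1.6]
grip_width: 0.274
grasp_force: 118.1
clock: 14.82
position: [0.5546, -0.052, 0.1621]
ee_rot: [1.0, 0.015, -0.001, 0.0]
ft_force: [0.8, 0.1, -1.9]
grip_width: 0.268
grasp_force: 118.1
clock: 15.7
position: [0.5543, 0.111, 0.1631]
ee_rot: [1.0, -0.0, -0.0, 0.0]
ft_force: [-0.2, -1.2, -2.4]
grip_width: 0.273
grasp_force: 118.2
now [0.5543 0.111  0.1631] yaw -90.05 tilt 0.04 t 15.7 j [-0.95  0.31  0.81  1.75 -0.24  1.19 -1.65] F [-0.2 -1.2 -2.4] g 0.273 118.2
slide 0.0003 0.0865 0.0546 twist -0.1
0.16318349222477163
200 arm x 0.5372 0.5728 [0.1736 0.1463] fork 
215 arm x 0.5383 0.5713 [0.166  0.1461] fork (np.float64(0.572), np.float64(0.572), np.float64(0.1758), np.float64(0.1758))
230 arm x 0.5406 0.5699 [0.1581 0.1464] fork (np.float64(0.5674), np.float64(0.5805), np.float64(0.1673), np.float64(0.1664))
245 arm x 0.541 0.5698 [0
[... 586 characters left out ...]
.float64(0.121))
320 arm x 0.5653 0.5695 [0.1117 0.1465] fork (np.float64(0.5709), np.float64(0.5803), np.float64(0.1119), np.float64(0.1119))
335 arm x 0.5653 0.5694 [0.1041 0.1462] fork (np.float64(0.5706), np.float64(0.5801), np.float64(0.1028), np.float64(0.1026))
0.055 10747 [0.55855234 0.028596   0.06989433] ((554.3995971679688, 25.357707977294922), 45.93091583251953)
0.069 7654 [0.55620322 0.02619511 0.07145704] ((555.7840576171875, 25.927587509155273), 40.314029693603516)
0.0715 3774 [0.55534818 0.0256499  0.07274317] ((555.4369506835938, 26.382728576660156), 34.39223098754883)
0.0735 480 [0.55565447 0.02659584 0.07382095] ((555.0877075195312, 26.051429748535156), 25.348783493041992)
```

View pics/w3.png

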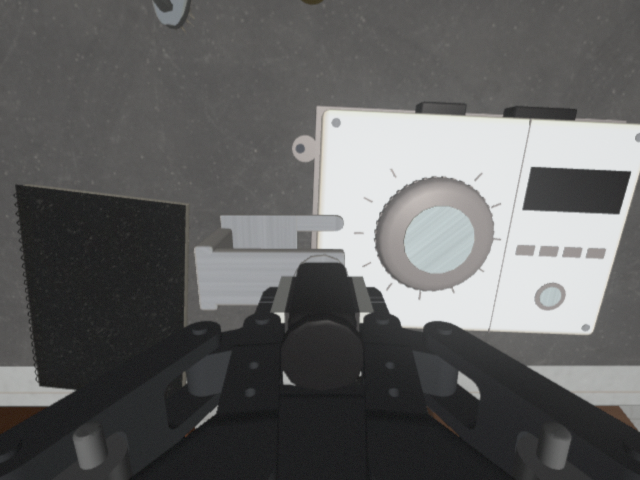

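The puller is still straight in the hand and lined up with the dial at (435,240). Lower and push in.

```bash
python3 -m creep '{"slide":[[0.0005,0,0.02],[0,0,0.02],[0,0,0.014],[0,0.01,0],[0,0.015,0],[0,0.015,0],[0,0,0]],"twist":[0,0,0,0,0,0,0]}'; python3 -m creep '{"slide":[[0,0.006,0],[0,0.006,0],[0,0,0]],"twist":[0,0,0]}';  python3 -m creep '{"slide":[[0,0.004,0],[0,0.004,0],[0,0,0]],"twist":[0,0,0]}'
```

```text
clock: 16.62
position: [0.5549, 0.0708, 0.1096]
ee_rot: [1.0, -0.001, 0.0, 0.0]
ft_force: [0.0, -0.6, -3.1]
grip_width: 0.272
grasp_force: 117.8
clock: 17.0
position: [0.5549, 0.0605, 0.1093]
ee_rot: [1.0, 0.0, 0.0, 0.0]
ft_force: [-0.3, 1.0, -3.0]
grip_width: 0.272
grasp_force: 117.8
clock: 17.38
position: [0.5549, 0.0525, 0.1093]
ee_rot: [1.0, 0.0, 0.0, -0.0]
ft_force: [-0.1, 1.0, -1.8]
grip_width: 0.27
grasp_force: 117.8
```

```bash
python3 -m creep '{"slide":[[0,0.004,0],[0,0.004,0],[0,0,0]],"twist":[0,0,0]}'; python3 -m creep '{"slide":[[0,0.004,0],[0,0.003,0],[0,0,0]],"twist":[0,0,0]}';  python3 -m creep '{"slide":[[0,0.003,0],[0,0.003,0],[0,0,0]],"twist":[0,0,0]}'
```

```text
clock: 17.75
position: [0.5549, 0.0444, 0.1093]
ee_rot: [1.0, 0.0, 0.0, 0.0]
ft_force: [-0.3, 0.2, -1.8]
grip_width: 0.273
grasp_force: 117.8
clock: 18.12
position: [0.5549, 0.0376, 0.1093]
ee_rot: [1.0, 0.0, 0.0, -0.0]
ft_force: [-0.1, 0.4, -2.5]
grip_width: 0.274
grasp_force: 117.8
clock: 18.5
position: [0.5549, 0.0316, 0.1093]
ee_rot: [1.0, 0.0, -0.0, 0.0]
ft_force: [0.2, 0.2, -3.3]
grip_width: 0.274
grasp_force: 117.8
```

Free so far, with about 6 mm to go. I'll push on until it touches.

```bash
python3 -m creep '{"slide":[[0,0.003,0],[0,0.002,0],[0,0,0]],"twist":[0,0,0]}'; python3 -m creep '{"slide":[[0,0.001,0],[0,0,0]],"twist":[0,0]}'
```

```text
clock: 18.88
position: [0.5549, 0.0268, 0.1093]
ee_rot: [1.0, 0.001, 0.0, -0.0]
ft_force: [0.4, 0.2, -1.8]
grip_width: 0.267
grasp_force: 117.8
clock: 19.12
position: [0.5549, 0.026, 0.1093]
ee_rot: [1.0, 0.001, -0.0, -0.0]
ft_force: [0.2, -0.4, -2.5]
grip_width: 0.272
grasp_force: 117.8
```

```bash
python3 -m creep '{"slide":[[0,0.001,0],[0,0,0],[0,0,-0.002],[0,0,-0.002],[0,0,-0.002],[0,0,0]],"twist":[0,0,0,0,0,0]}'; python3 -m creep '{"slide":[[0,0,-0.003],[0,0,-0.003],[0,0,-0.003],[0,0,-0.003],[0,0,-0.003],[0,0,-0.003],[0,0,-0.003],[0,0,0]],"twist":[0,0,0,0,0,0,0,0]}'
```

```text
clock: 19.88
position: [0.5547, 0.025, 0.1153]
ee_rot: [1.0, 0.001, -0.0, -0.0]
ft_force: [-0.8, -0.1, -6.2]
grip_width: 0.269
grasp_force: 118.2
clock: 20.88
position: [0.555, 0.025, 0.1365]
ee_rot: [1.0, 0.001, 0.0, -0.0]
ft_force: [0.7, 0.4, -3.0]
grip_width: 0.271
grasp_force: 118.6
```

```bash
python3 look.py w4
python3 - <<'E'
from h import *
W=np.load("w4.npz")["W"]; s=W.reshape(-1,3); s=s[(abs(s[:,0]-.555)<.06)&(abs(s[:,1]-.025)<.06)&(s[:,2]>.06)&(s[:,2]<.105)]
print(s[:,2].max(),np.histogram(s[:,2],12),s.mean(0))
E
```

```text
now [0.555  0.025  0.1365] yaw -89.92 tilt 0.02 t 20.88 j [-0.82  0.32  0.83  1.8  -0.26  1.13 -1.48] F [ 0.7  0.4 -3. ] g 0.271 118.6
slide -0.0005 0.0005 0.028 twist 0.1
0.10494794359293345 (array([  25,  654,  205,  215,  447,  593, 1431, 3131, 2236,  824,   23,
         25]), array([0.07686082, 0.07920141, 0.08154201, 0.0838826 , 0.08622319,
       0.08856379, 0.09090438, 0.09324498, 0.09558557, 0.09792616,
       0.10026676, 0.10260735, 0.10494794])) [0.57445189 0.02590411 0.09306964]
```

View pics/w4.png

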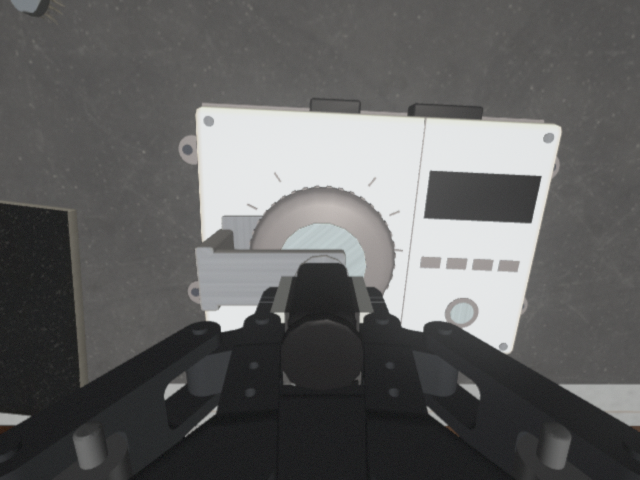

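The dial sits on the fork, level, about 25 mm up, with the bare fascia below it. I'll rise, turn the fork to point away from the robot and carry the dial to the notebook.

```bash
python3 -m creep '{"slide":[[0,0,-0.005],[0,0,-0.01],[0,0,-0.01],[0,0,-0.005],[0,0,0],[0,0,0],[0,0,0],[0,0,0]],"twist":[0,0,0,0,-3,-6,-9,-9]}'; python3 -m creep '{"slide":[[0,0,0],[0,0,0],[0,0,0],[0,0,0],[0,0,0],[0,0,0],[0,0,0],[0,0,0]],"twist":[-9,-9,-9,-9,-9,-9,-6,-3]}'; python3 -m creep '{"slide":[[0.005,0,0],[0.01,0,0],[0.015,0,0],[0.02,0,0],[0.025,0,0],[0.03,-0.005,0],[0.03,-0.01,0],[0.03,-0.01,0]],"twist":[0,0,0,0,0,0,0,0]}'; python3 -m creep '{"slide":[[0.03,-0.01,0],[0.03,-0.01,0],[0.025,-0.01,0],[0.02,-0.005,0],[0.015,-0.003,0],[0.005,-0.002,0],[0,0,0],[0,0,0]],"twist":[0,0,0,0,0,0,0,0]}'; python3 look.py w5
python3 - <<'E'
from h import *
plan((.49,.315,.076,0))
W=np.load("w5.npz")["W"]; s=W.reshape(-1,3); 
import cv2
q=s[(s[:,2]>.095)&(s[:,2]<.145)&(abs(s[:,0]-.49)<.08)&(abs(s[:,1]-.315)<.08)]; print(np.histogram(q[:,2],10))
im=cv2.imread("pics/w5.png"); W=np.load("w5.npz")["W"]
g=im.max(2)<50; m=(abs(W[:,:,2]-.012)<.006)&g; pts=W[m][:,:2]; pts=pts[(pts[:,0]>.35)&(pts[:,0]<.62)&(pts[:,1]>.2)&(pts[:,1]<.44)]; print(len(pts),cv2.minAreaRect((pts*1000).astype(np.float32)),np.percentile(pts,[1,99],axis=0))
E
```

```text
clock: 21.92
position: [0.5549, 0.025, 0.1665]
ee_rot: [0.972, 0.237, 0.0, -0.0]
ft_force: [0.4, 0.7, -3.4]
grip_width: 0.273
grasp_force: 118.7
clock: 22.92
position: [0.5549, 0.0249, 0.1665]
ee_rot: [0.706, 0.708, 0.0, 0.0]
ft_force: [-0.4, -0.6, -2.9]
grip_width: 0.274
grasp_force: 118.7
clock: 23.92
position: [0.5289, 0.1925, 0.1662]
ee_rot: [0.706, 0.708, 0.0, -0.0]
ft_force: [-0.6, 0.5, -3.2]
grip_width: 0.274
grasp_force: 118.7
clock: 24.92
position: [0.49, 0.3139, 0.1664]
ee_rot: [0.707, 0.707, 0.0, 0.0]
ft_force: [0.1, -0.4, -3.1]
grip_width: 0.27
grasp_force: 118.8
now [0.49   0.3139 0.1664] yaw -0.01 tilt 0.02 t 24.93 j [-1.01  0.29  0.43  1.69 -0.13  1.19 -0.55] F [ 0.1 -0.4 -3.1] g 0.27 118.8
slide -0.2894 0.0645 0.0579 twist 90.0
now [0.49   0.3139 0.1664] yaw -0.01 tilt 0.01 t 24.98 j [-1.01  0.29  0.43  1.69 -0.13  1.19 -0.55] F [ 0.3  0.9 -4. ] g 0.265 118.8
slide 0.0011 0.0 0.0904 twist -0.0
(array([ 831,  205,  715, 1679, 4350, 2063,   47,   48,   50,  149]), array([0.10795878, 0.11166145, 0.11536411, 0.11906678, 0.12276945,
       0.12647212, 0.13017478, 0.13387745, 0.13758012, 0.14128278,
       0.14498545]))
26 ((508.94122314453125, 377.10711669921875), (18.0629940032959, 140.04808044433594), 82.97488403320312) [[0.44077888 0.36401497]
 [0.57670213 0.39276366]]
```

View pics/w5.png

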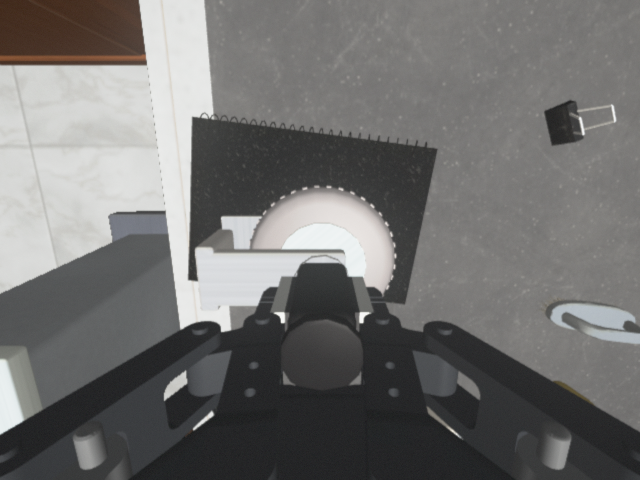

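The dial is on the fork above the notebook. The notebook's corners are at (192,118), (437,149), (405,303) and (188,280).

```bash
python3 - <<'E'
from h import *
p=dict(np.load("w5.npz"))
c=np.array([ray("w",u,.012,p) for u in[(192,118),(437,149),(405,303),(188,280)]]);print(c,c.mean(0))
E
python3 -m creep '{"slide":[[0,0,0.01],[0,0,0.02],[0,0,0.025],[0,0,0.015],[0,0,0.008],[0,0,0.004],[0,0,0.003],[0,0,0]],"twist":[0,0,0,0,0,0,0,0]}'
```

```text
[[0.38086559 0.40326782 0.012     ]
 [0.59002353 0.37807775 0.012     ]
 [0.57208438 0.23214626 0.012     ]
 [0.36198661 0.2562868  0.012     ]] [0.47624003 0.31744466 0.012     ]
clock: 25.98
position: [0.4897, 0.315, 0.0816]
ee_rot: [0.707, 0.708, 0.0, -0.0]
ft_force: [-0.2, 0.3, -2.9]
grip_width: 0.276
grasp_force: 119.0
```

```bash
python3 -m creep '{"slide":[[0,0,0.002],[0,0,0.002],[0,0,0.002],[0,0,0]],"twist":[0,0,0,0]}'; python3 -m creep '{"slide":[[0,-0.003,0],[0,-0.005,0],[0,-0.01,0],[0,-0.01,0],[0,0,0]],"twist":[0,0,0,0,0]}'
```

```text
clock: 26.48
position: [0.4895, 0.3149, 0.0752]
ee_rot: [0.707, 0.708, -0.0, -0.0]
ft_force: [-0.8, 0.1, -2.0]
grip_width: 0.269
grasp_force: 118.9
clock: 27.1
position: [0.4604, 0.3153, 0.0754]
ee_rot: [0.706, 0.708, -0.0, -0.0]
ft_force: [0.1, 0.4, -1.9]
grip_width: 0.274
grasp_force: 119.0
```

```bash
python3 -m creep '{"slide":[[0,-0.01,0],[0,-0.015,0],[0,-0.015,0],[0,-0.008,0],[0,0,-0.02],[0,0,-0.04],[0,0,-0.035],[0,0,0]],"twist":[0,0,0,0,0,0,0,0]}'; python3 look.py w6
python3 - <<'E'
from h import *
import cv2
W=np.load("w6.npz")["W"]; s=W.reshape(-1,3); s=s[(s[:,2]>.022)&(s[:,2]<.06)&(s[:,0]>.38)&(s[:,0]<.62)&(s[:,1]>.22)&(s[:,1]<.42)]
for z in(.022,.037):
    q=s[s[:,2]>z]; print(len(q),cv2.minEnclosingCircle((q[:,:2]*1000).astype(np.float32)),q[:,2].max())
E
```

```text
clock: 28.1
position: [0.4146, 0.3158, 0.173]
ee_rot: [0.707, 0.708, 0.003, -0.0]
ft_force: [-0.4, -0.5, -2.7]
grip_width: 0.268
grasp_force: 119.3
now [0.4146 0.3158 0.173 ] yaw 0.07 tilt 0.3 t 28.1 j [-1.11  0.14  0.41  1.84 -0.06  1.17 -0.68] F [-0.4 -0.5 -2.7] g 0.268 119.3
slide -0.2915 0.1396 0.0645 twist 90.1
7919 ((489.6138916015625, 313.8916931152344), 45.75094223022461) 0.04266782607885212
4608 ((489.3819580078125, 315.1320495605469), 38.38483428955078) 0.04266782607885212
```

View pics/w6.png

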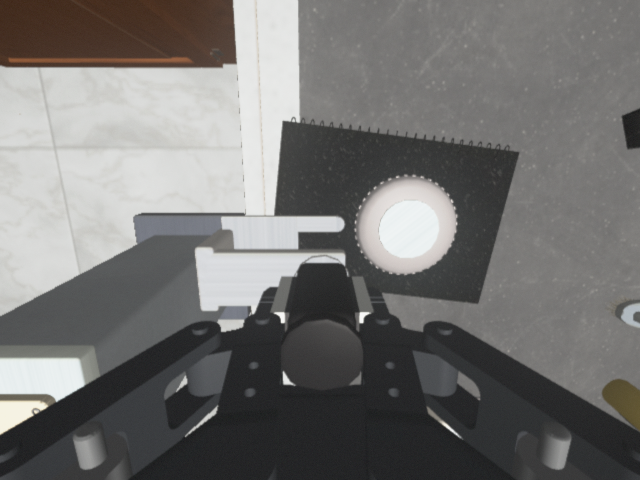

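The dial stands upright at (0.4895,0.3145), about 14 mm from the notebook's middle. I'll stand the puller in the free gap at about (0.50,0.178).

```bash
python3 -m creep '{"slide":[[-0.028,0.017,0],[-0.035,0.022,0],[-0.035,0.022,0],[-0.03,0.018,0],[-0.01,0.006,0],[0,0,0.03],[0,0,0.03],[0,0,0]],"twist":[0,0,0,0,0,0,0,0]}'; python3 -m creep '{"slide":[[0,0,0.03],[0,0,0.012],[0,0,0.005],[0,0,0.002],[0,0,0]],"twist":[0,0,0,0,0]}'
```

```text
clock: 29.15
position: [0.4964, 0.1768, 0.1077]
ee_rot: [0.706, 0.708, -0.003, -0.001]
ft_force: [0.3, -0.1, -0.7]
grip_width: 0.267
grasp_force: 118.8
clock: 29.78
position: [0.4991, 0.1771, 0.0619]
ee_rot: [0.707, 0.708, 0.0, 0.0]
ft_force: [-0.2, -0.1, -1.6]
grip_width: 0.272
grasp_force: 119.1
```

```bash
python3 -m creep '{"slide":[[0,0,0.001],[0,0,0.001],[0,0,0]],"twist":[0,0,0]}'; python3 -m creep '{"slide":[[0,0,0],[0,0,0],[0,0,0],[0,0,0]],"twist":[0,0,0,0]}' 70; python3 -m creep '{"slide":[[0,0,-0.02],[0,0,-0.04],[0,0,-0.05],[0,0,-0.05],[0,0,-0.03],[0,0,0],[0,0,0]],"twist":[0,0,0,0,0,0,0]}'; python3 look.py w7
```

```text
clock: 30.15
position: [0.4994, 0.1769, 0.0614]
ee_rot: [0.707, 0.707, 0.001, -0.0]
ft_force: [-6.7, -3.9, 20.8]
grip_width: 0.271
grasp_force: 122.0
clock: 30.65
position: [0.4987, 0.1769, 0.0593]
ee_rot: [0.707, 0.708, -0.0, -0.0]
ft_force: [-0.6, 1.0, -0.0]
grip_width: 0.7
grasp_force: 0.0
clock: 31.52
position: [0.4984, 0.1768, 0.2485]
ee_rot: [0.707, 0.708, -0.0, -0.0]
ft_force: [0.1, -0.8, -0.6]
grip_width: 0.703
grasp_force: 0.0
now [0.4984 0.1768 0.2485] yaw 0.08 tilt 0.05 t 31.52 j [-0.93  0.11  0.55  1.71 -0.06  1.34 -0.37] F [ 0.1 -0.8 -0.6] g 0.703 0.0
slide -0.1524 0.0559 0.14 twist 90.1
```

View pics/w7.png

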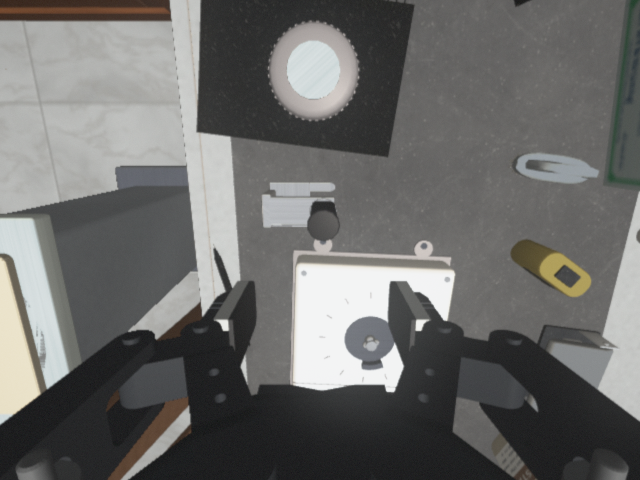

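The dial stands on the notebook at (313,70) and the puller stands upright with its cap at (323,222). The panel's mounting ear at (323,244) is close, so I'll check the clearance numerically.

Run:
```python
from h import *
p=dict(np.load("w7.npz"))
print("ear edge",ray("w",(323,234),.003,p),ray("w",(323,251),.003,p),"ear2 top",ray("w",(423,239),.003,p),"tine far edge",ray("w",(300,182),.005,p))
W=p["W"]; s=W[150:260,250:350].reshape(-1,3)
for a,b in((.036,.048),(.105,.116)):
    q=s[(s[:,2]>a)&(s[:,2]<b)];print(q.min(0),q.max(0),q.mean(0))
```

```text
ear edge [0.50013543 0.14093114 0.003     ] [0.50020381 0.1194027  0.003     ] ear2 top [0.62135956 0.13494584 0.003     ] tine far edge [0.47343323 0.20335651 0.005     ]
[0.43448119 0.15933192 0.03600297] [0.51354717 0.19483797 0.04798008] [0.46232329 0.17874538 0.04491647]
[0.48570708 0.16251318 0.10682129] [0.51365449 0.19115937 0.11294989] [0.49947536 0.1775706  0.11087282]
```

```bash
python3 -c "
from workcell import manip
print(manip.hand_in())"
```

```text
the job is handed in; nothing more can be done
None
```

The job is handed in (no verdict was shown): the fork was blocked by the lug from the −y side and went home from the +y side, the dial came off with the puller and stands upright about 14 mm from the notebook's middle, and the puller stands on the desk about 10 mm clear of the control head and 30 mm clear of the notebook.

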